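# Tip a cover plate up into its stand

### The job

The flat aluminium cover plate lies on the two rails of the black plate stand. Stand it upright on its long edge: slide it up to the backrest and tip it up by its overhanging edge, so that its other long edge drops fully home into the slot and the plate stands square and upright against the backrest. Work gently, without forcing it; leave it standing there by itself, and leave the loose things around the stand where they are.

Things in the scene. Friction and masses are not known exactly. Their poses are not given: they have to be found in the camera images.
- plate_stand: Black plastic stand fixed to the table, 200 mm wide (y), x from -85 to +40 mm. Origin on the table under the middle of the slot; x points from the rails to the backrest (roughly to the robot's left), z up. Plate support: two rails, tops at z = 40 mm, x = -85 to -18 mm, each 30 mm wide at y = +65 and -65 mm, then the slot's front wall, x = -18 to -10 mm, top at z = 40 mm.
- slot (a point): Middle of the slot's floor, 12 mm above the table; axes as the stand's. The slot runs along y through the whole 200 mm, open at both ends, 20 mm wide (x = -10 to +10 mm) and 28 mm deep below the rail tops.
- backrest (a point): Middle of the backrest's upper edge on its front face, 103 mm above the table and 10 mm behind the slot's middle line; axes as the stand's. The backrest is upright, 8 mm thick, with a window from 34 to 79 mm above the table.
- cover_plate: Loose aluminium plate, 120 (its x) by 160 (its y) by 14 mm thick (its z), 0.3 to 0.6 kg, too wide to grip across. Origin at the centre of its underside as it lies at the start: flat on the rails, its x roughly along the stand's x, far long edge some 5 to 25 mm short of the backrest, other long edge overhanging the rails' ends by some 30 to 50 mm with 40 mm of air under it.
- plate_center (a point): Centre of the plate, 7 mm above the origin in its thickness; axes as those of the plate.
- sensor_block: Milled aluminium block with holes, 38 x 52 x 30 mm high, bystander behind the backrest. Origin at the centre of its underside.
- spare_cup: Plain light grey ring-shaped cup, 62 mm across, 28 mm high, bystander behind the backrest, at its end away from the block. Origin at the centre of its underside.
- spare_finger: Pale printed gripper finger, 60 x 16 x 19 mm, bystander behind the backrest, between the block and the cup. Origin at the centre of its underside.
Not all that is in view belongs to the job. Of the things that look like the plate_stand, the larger one is meant.

How it is judged:
At the end, for the whole second after the job is handed in: The plate stands on its long edge on the slot's floor (centre 60 +- 6 mm above the floor, -6 to +12 mm from the slot's middle line towards the backrest, within 30 mm of its middle sideways), upright and square to the backrest within 0.1 rad, slower than 0.1 m/s (faint rocking allowed) (angle between the x axis of cover_plate and the z axis of plate_stand, either way round below 0.1 rad and angle between the z axis of cover_plate and the x axis of plate_stand, either way round below 0.1 rad and z of plate_center in the frame of slot between 0.054 and 0.066 m and x of plate_center in the frame of slot between -0.006 and 0.012 m and y of plate_center in the frame of slot between -0.03 and 0.03 m and linear speed of cover_plate below 0.1 m/s); the robot touches nothing.
It fails at once if the aluminium block near the stand is moved by more than 25 mm (distance of sensor_block from where it was at the start of the episode above 0.025 m).
It fails at once if the grey cup near the stand is moved by more than 25 mm (distance of spare_cup from where it was at the start of the episode above 0.025 m).
It fails at once if the printed gripper finger near the stand is moved by more than 25 mm (distance of spare_finger from where it was at the start of the episode above 0.025 m).
It fails at once if the fingers press on the plate with more than 35 N (contact force between the fingers and cover_plate above 35 N).
It also fails if it takes over 43 s, if anything falls off the work surface, if the arm or the gripper's body presses on something with over 40 N, if the wrist force passes 120 N, or if a joint passes its speed limit or range.

### The arm

A 6-joint arm with a two-finger parallel gripper is mounted at the origin on a cart in front of the work surface, level with it; the furniture and walls round the work are solid. World frame = base frame: x ahead of the robot, y to its left, z up, the work surface at z = 0. Lengths are in m, angles in rad, forces in N, time in s.
With the tool pointing down it reaches from about 0.275 to 0.825 m from the base axis. Payload 4.9 kg.
Tool frame: the origin (TCP) lies midway between the tips of the shut fingers; the grasp point (between the pads) lies 19 mm behind it (grip_point_offset is the distance from the TCP to the grasp point, in m); z points along the fingers, y is the line along which they close (so a half turn about z gives the same grasp; the last joint's range is limited). The gripper opens to 85 mm and grips with 20 to 120 N. Pads are 22 mm wide; open, the fingers measure 114 mm over their backs; the gripper's body (76 mm by 85 mm) begins 54 mm behind the grasp point. The pads swing forward as they close: fully open they stand 13 mm farther back than shut.
Start: joints at [-1.47, 0.326, -0.193, 1.052, 0, 1.437], TCP at [0.128, -0.535, 0.231] pointing down, gripper open.
Joint ranges: [-2.65, 2.65], [-0.97, 1.79], [-1.3, 1.35], [-1.93, 2.1], [-1.47, 1.37], [-3.14, 3.14]. Speed limits (rad/s): [2.57, 2.57, 3.14, 3.14, 3.14, 3.14].

### API

Orientations are given as a rotation vector (axis times angle).
In Python, from cell import * gives the robot as it stands. Calls block until the motion is done:
- movep(position, orientation): joint-space move of the TCP to a pose.
- move_l(position, velocity=0.15, rot=None, until_force=None): straight line of the TCP; rot=None keeps the orientation; velocity is the mean speed in m/s. With until_force (N) it stops when the force on the tool has changed by that much, and returns True; else False.
- set_joints(angles): joint-space move.
- let_go() and grab(newtons=None): open the fingers fully, or close them until they stop; newtons is the grip in N (None keeps the last).
- sleep(seconds).
- ik(position, orientation): joint angles nearest the present ones, or None.
- get_state(): the state.
- grab_frame(name): name is "side" or "top" or "wrist"; returns a dict with "img" (400x640x3 uint8, red, green, blue), "fx", "fy", "cx", "cy" (pixels), "cam_to_world" (4x4, takes a point from camera to world coordinates); the wrist camera has in their place "T_tool_cam" (4x4, takes a point from camera to tool coordinates, whose origin is the TCP and whose axes are the flange's). Camera axes: x right, y down, z forward; pixel columns grow to the right and rows downward; lengths in m; the calibration is good to about 2 mm. A picture is of the moment at which its call begins: read the wrist's pose just before it. There is no depth.
A pose or a line that the arm cannot do raises MotionError and nothing moves.
- sign_off(): hands the job in; it is judged then, once.
Trained networks look in the newest picture that a camera, given by its name, has taken for a name from the list of things; names that differ only in an ending like _2 or _b are one class to them, and where a whole thing is asked for, a point or a joint stands for the part that bears it (a point fixed in the world has none). Each returns a list of dicts, best first, with "score" (0 to 1); they miss things now and then, are a little off and sometimes report something else, mostly with a low value. They report only what shows in the picture. A call takes as long as a camera call. They do not tell look-alikes from the thing itself.
- spot_in(camera, name): "centre" ([column, row] in pixels, amid what is visible of it).
- silhouettes(camera, name): "mask" (400x640 bool, what is visible of it) and "centre" ([column, row] in pixels, amid what is visible of it).
- tip_of(camera, name): "centre" ([column, row] in pixels: a listed point, or the origin of a listed thing).
The state is a dict: "clock": time; "q": joint angles; "joint_velocities": joint speeds; "tau": joint torques, N m; "position": TCP position; "eef_rot": TCP orientation; "contact_force": force on the tool from outside, world axes, zero at the start; "wrist_torque": the same for the moment, N m; "finger_gap": opening from 0.0 (shut) to 1.0 (fully open); "grasp_force": force on a finger pad.
Only numpy, scipy, OpenCV 4.12 (cv2) and the standard library are available. Lean on these libraries where they do the work, as an engineer would, in place of code of your own. Each camera call takes 0.05 s, during which the arm holds its last target. There are 200 camera calls.

## Working session

There is one attempt and no reset: what is moved stays moved. The work goes in short steps, each a Python script; the robot and the scene stay as the last script left them, time stands still between calls to the robot, and variables do not carry over. Pictures are saved under pics/ and viewed, at most 12 in all, crops included, and the job is handed in when it is done.

```bash
mkdir -p pics; ls; python3 - <<'E'
from cell import *
import cv2,numpy as np
s=get_state();print(s['clock'],s['position'],s['eef_rot'])
for c in ['side','top']:
    f=grab_frame(c);cv2.imwrite(f'pics/{c}0.png',f['img'][:,:,::-1])
    print(c,f['fx'],f['fy'],f['cx'],f['cy'],np.round(f['cam_to_world'],4).tolist())
    for n in ['plate_stand','slot','backrest','cover_plate','plate_center','sensor_block','spare_cup','spare_finger']:
        print(n,[(np.round(d['centre'],1).tolist(),round(d['score'],2)) for d in tip_of(c,n)][:3])
print(get_state()['clock'])
E
```

```text
pics
0.0 [ 0.12789887 -0.53430517  0.23047045] [-3.11819623e+00 -3.67754352e-01 -3.15351595e-05]
side 387.5280005072511 387.5280005072511 316.9319222994881 202.85529896121025 [[-0.8808, -0.2596, 0.3961, 0.2051], [-0.4735, 0.4995, -0.7255, 0.6887], [-0.0095, -0.8265, -0.5628, 0.5835], [0.0, 0.0, 0.0, 1.0]]
plate_stand [([302.5, 296.9], 0.72), ([246.2, 273.6], 0.72), ([294.3, 252.0], 0.57)]
slot [([404.0, 199.8], 0.88), ([294.2, 248.3], 0.79)]
backrest [([292.4, 219.4], 0.96), ([409.0, 180.2], 0.65)]
cover_plate [([301.1, 226.9], 0.56)]
plate_center [([301.7, 220.1], 0.73)]
sensor_block [([302.5, 292.4], 0.7)]
spare_cup [([244.8, 274.0], 0.69)]
spare_finger [([275.8, 289.9], 0.7), ([297.0, 249.9], 0.18)]
top 478.3954085957358 478.3954085957358 318.5948727968553 200.25199313749974 [[0.0057, -0.9961, 0.0876, 0.451], [-0.9995, -0.0085, -0.0311, 0.0877], [0.0317, -0.0874, -0.9957, 1.0539], [0.0, 0.0, 0.0, 1.0]]
plate_stand [([279.7, 188.7], 0.67), ([415.7, 258.0], 0.66)]
slot [([281.1, 189.6], 0.64), ([424.8, 260.4], 0.6)]
backrest [([274.9, 187.8], 0.81), ([427.4, 262.1], 0.59)]
cover_plate [([307.8, 181.0], 0.9)]
plate_center [([313.1, 187.5], 0.81)]
sensor_block [([235.9, 223.1], 0.66)]
spare_cup [([230.2, 169.7], 0.77)]
spare_finger []
0.9
```

View pics/side0.png

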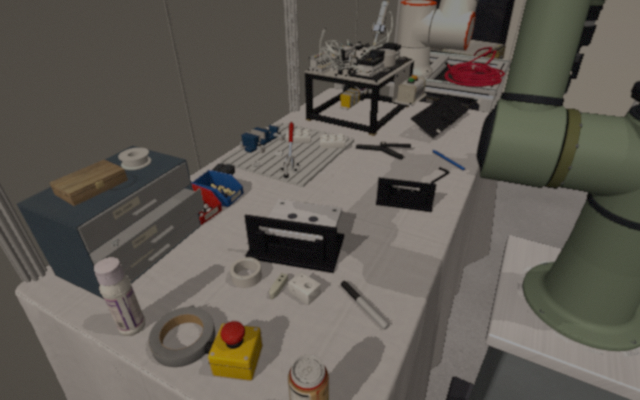

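View pics/top0.png

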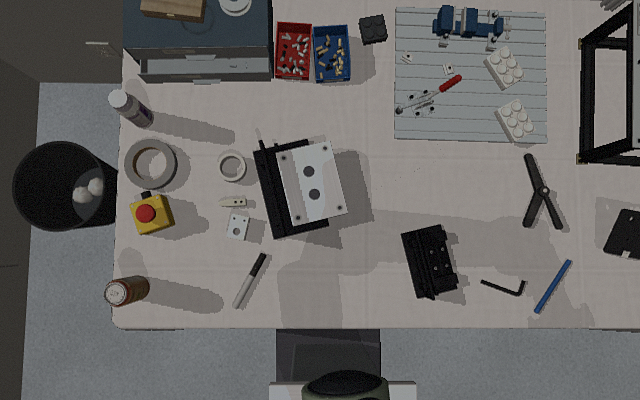

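The top view shows the larger stand around (290,190), with the backrest on its left running (258,150)–(280,235) and the plate at (278,140)–(346,230). The bystanders are to the left at x≈235. The side view agrees: stand at (295,240), smaller look-alike at (405,192).

```bash
cat > h.py <<'E'
from cell import *
import numpy as np, cv2
from scipy.spatial.transform import Rotation as R
def frame(c):
    s=get_state(); f=grab_frame(c)
    if c=='wrist':
        T=np.eye(4);T[:3,:3]=R.from_rotvec(s['eef_rot']).as_matrix();T[:3,3]=s['position']
        f['cam_to_world']=T@f['T_tool_cam']
    return f
def ray(f,p):
    M=np.array(f['cam_to_world']);d=M[:3,:3]@np.array([(p[0]-f['cx'])/f['fx'],(p[1]-f['cy'])/f['fy'],1.]);return M[:3,3],d/np.linalg.norm(d)
def onz(f,p,z):
    o,d=ray(f,p);return o+d*(z-o[2])/d[2]
def tri(rs):
    A=sum(np.eye(3)-np.outer(d,d) for o,d in rs);b=sum((np.eye(3)-np.outer(d,d))@o for o,d in rs)
    X=np.linalg.solve(A,b);return X,[float(np.linalg.norm((np.eye(3)-np.outer(d,d))@(X-o))) for o,d in rs]
def proj(f,X):
    M=np.linalg.inv(np.array(f['cam_to_world']));P=np.atleast_2d(X)@M[:3,:3].T+M[:3,3]
    return np.c_[P[:,0]/P[:,2]*f['fx']+f['cx'],P[:,1]/P[:,2]*f['fy']+f['cy']]
E
python3 - <<'E'
from h import *
fs={c:frame(c) for c in ['side','top']}
px={'slot':([294.2,248.3],[281.1,189.6]),'backrest':([292.4,219.4],[274.9,187.8]),'plate_center':([301.7,220.1],[313.1,187.5]),'sensor_block':([302.5,292.4],[235.9,223.1]),'spare_cup':([244.8,274],[230.2,169.7])}
for n,(a,b) in px.items():
    X,r=tri([ray(fs['side'],a),ray(fs['top'],b)]);print(n,X.round(4),np.round(r,4))
for n,z in [('cover_plate',.054)]:
    d=silhouettes('top',n)[0];c=cv2.findContours(d['mask'].astype(np.uint8),0,1)[0];c=max(c,key=cv2.contourArea)[:,0]
    W=np.array([onz(fs['top'],p,z)[:2] for p in c.astype(float)]);r=cv2.minAreaRect((W*1000).astype(np.float32));print(n,d['score'],r,cv2.boxPoints(r))
w=frame('wrist');print(w['T_tool_cam'],w['fx'])
# reach checks: tool z along +y pitched down 30, both x signs, around the stand
for yaw in [np.pi/2-.0,np.pi/2+.25]:
  e=np.array([np.cos(yaw),np.sin(yaw),0]);zt=np.cos(.52)*e-np.sin(.52)*np.array([0,0,1])
  for sg in [1,-1]:
    yt=sg*np.cross([0,0,1],e);M=np.c_[np.cross(yt,zt),yt,zt];rv=R.from_matrix(M).as_rotvec()
    for p in [(.45,-.05,.03),(.45,0,.03),(.45,.05,.12),(.45,.1,.12)]:
      q=ik(p,rv);print(yaw,sg,p,None if q is None else np.round(q,2))
E
```

```text
slot [0.5651 0.1372 0.0147] [0. 0.]
backrest [0.5595 0.1457 0.1024] [0.0006 0.0006]
plate_center [0.5738 0.0716 0.0459] [0.0078 0.0078]
sensor_block [0.4902 0.2343 0.0048] [0.0018 0.0018]
spare_cup [0.6112 0.2508 0.0133] [0.0038 0.0038]
cover_plate 0.76 ((575.6305541992188, 72.80728149414062), (161.02676391601562, 122.21273040771484), 14.586102485656738) [[482.32343   111.66815  ]
 [513.10077    -6.6057014]
 [668.9377     33.94641  ]
 [638.16034   152.22026  ]]
[[ 1.34159422e-04 -9.50497600e-01 -3.10731868e-01  8.01083274e-02]
 [ 9.99999942e-01  2.24410618e-04 -2.54696565e-04 -2.36014738e-04]
 [ 3.11820004e-04 -3.10731816e-01  9.50497576e-01 -1.43296830e-01]
 [ 0.00000000e+00  0.00000000e+00  0.00000000e+00  1.00000000e+00]] 304.94521885072044
1.5707963267948966 1 (0.45, -0.05, 0.03) [-0.74  0.95 -0.23  1.25  0.69 -2.65]
1.5707963267948966 1 (0.45, 0, 0.03) [-0.67  0.92 -0.32  1.16  0.75 -2.58]
1.5707963267948966 1 (0.45, 0.05, 0.12) [-0.59  0.73 -0.4   1.21  0.8  -2.5 ]
1.5707963267948966 1 (0.45, 0.1, 0.12) [-0.5   0.69 -0.47  1.11  0.86 -2.41]
1.5707963267948966 -1 (0.45, -0.05, 0
[... 197 characters left out ...]

1.5707963267948966 -1 (0.45, 0.1, 0.12) [-0.5   0.69 -0.47  1.11  0.86  0.73]
1.8207963267948966 1 (0.45, -0.05, 0.03) [-0.66  1.03 -0.05  1.44  0.56 -2.77]
1.8207963267948966 1 (0.45, 0, 0.03) [-0.59  0.99 -0.14  1.36  0.62 -2.72]
1.8207963267948966 1 (0.45, 0.05, 0.12) [-0.51  0.82 -0.21  1.42  0.68 -2.66]
1.8207963267948966 1 (0.45, 0.1, 0.12) [-0.43  0.79 -0.27  1.34  0.74 -2.59]
1.8207963267948966 -1 (0.45, -0.05, 0.03) [-0.66  1.03 -0.05  1.44  0.56  0.37]
1.8207963267948966 -1 (0.45, 0, 0.03) [-0.59  0.99 -0.14  1.36  0.62  0.42]
1.8207963267948966 -1 (0.45, 0.05, 0.12) [-0.51  0.82 -0.21  1.42  0.68  0.48]
1.8207963267948966 -1 (0.45, 0.1, 0.12) [-0.43  0.79 -0.27  1.34  0.74  0.55]
```

```bash
python3 - <<'E'
from h import *
zt=np.array([0,0,-1.]);out=[]
cur=R.from_rotvec(get_state()['eef_rot']).as_matrix();print(cur.round(2))
best=None
for a in np.arange(-np.pi,np.pi,np.pi/4):
    xt=np.array([np.cos(a),np.sin(a),0]);rv=R.from_matrix(np.c_[xt,np.cross(zt,xt),zt]).as_rotvec()
    q=ik((.56,.03,.3),rv)
    if q is not None:
        c=abs(np.array(q)-get_state()['q']).max();print(round(a,2),np.round(q,2))
        if best is None or c<best[0]: best=(c,rv)
rv=best[1]
fr=[]
for i,p in enumerate([(.53,.04,.3),(.60,.12,.3)]):
    movep(p,rv);sleep(.3);f=frame('wrist');cv2.imwrite(f'pics/w{i}.png',f['img'][:,:,::-1])
    d={n:[(np.round(x['centre'],1).tolist(),round(x['score'],2)) for x in tip_of('wrist',n)][:2] for n in ['slot','backrest','plate_center']}
    print(d,np.array(f['cam_to_world']).round(4).tolist());
    ms=silhouettes('wrist','plate_stand');mp=silhouettes('wrist','cover_plate')
    np.savez(f'w{i}.npz',M=f['cam_to_world'],k=[f['fx'],f['fy'],f['cx'],f['cy']],ms=ms[0]['mask'],mp=mp[0]['mask'])
print(get_state()['clock'])
E
```

```text
[[ 0.97  0.23 -0.  ]
 [ 0.23 -0.97 -0.  ]
 [-0.    0.   -1.  ]]
-3.14 [-0.08  0.31 -0.04  1.22  0.   -0.08]
-2.36 [-0.08  0.31 -0.04  1.22  0.   -0.86]
-1.57 [-0.08  0.31 -0.04  1.22  0.   -1.65]
-0.79 [-0.08  0.31 -0.04  1.22 -0.   -2.43]
0.0 [-0.08  0.31 -0.04  1.22  0.    3.06]
0.79 [-0.08  0.31 -0.04  1.22 -0.    2.28]
1.57 [-0.08  0.31 -0.04  1.22  0.    1.49]
2.36 [-0.08  0.31 -0.04  1.22  0.    0.71]
{'slot': [([287.9, 91.5], 0.77), ([358.7, 301.3], 0.56)], 'backrest': [([269.6, 82.6], 0.68), ([360.9, 327.4], 0.67)], 'plate_center': [([197.9, 86.0], 0.19)]} [[0.7067, -0.6724, -0.2199, 0.5867], [-0.7075, -0.6718, -0.2195, 0.0963], [-0.0001, 0.3107, -0.9505, 0.4432], [0.0, 0.0, 0.0, 1.0]]
{'slot': [([295.2, 172.1], 0.84), ([364.3, 352.8], 0.6)], 'backrest': [([279.2, 181.2], 0.9)], 'plate_center': []} [[0.7064, -0.6729, -0.2195, 0.6564], [-0.7078, -0.6715, -0.2194, 0.1759], [0.0003, 0.3104, -0.9506, 0.4438], [0.0, 0.0, 0.0, 1.0]]
5.3083
```

View pics/w1.png

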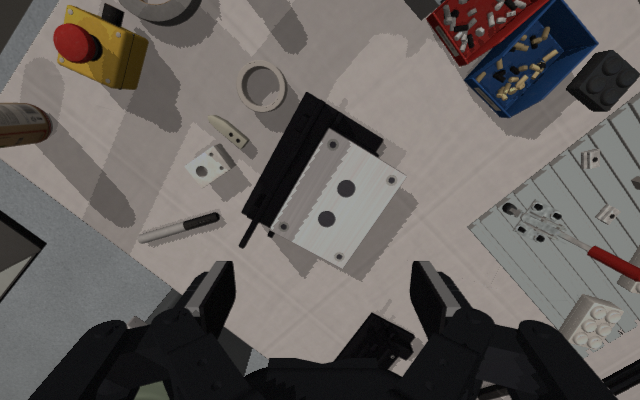

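```bash
python3 - <<'E'
from h import *
class F(dict):pass
fs=[]
for i in range(2):
    z=np.load(f'w{i}.npz');k=z['k'];fs.append(dict(fx=k[0],fy=k[1],cx=k[2],cy=k[3],cam_to_world=z['M'],ms=z['ms'],mp=z['mp']))
fs+= [frame('top'),frame('side')]
S=([287.9,91.5],[295.2,172.1],[281.1,189.6],[294.2,248.3]);B=([269.6,82.6],[279.2,181.2],[274.9,187.8],[292.4,219.4])
for P in (S,B):
    X,r=tri([ray(f,p) for f,p in zip(fs,P)]);print(X.round(4),np.round(r,4))
for n,p in (('plate',fs[1]['mp']),('stand',fs[1]['ms'])):
    print(n,p.sum(),cv2.boundingRect(p.astype(np.uint8)))
E
```

```text
[0.5646 0.1381 0.0162] [0.0014 0.0011 0.001  0.0004]
[0.5606 0.1484 0.1026] [0.0026 0.003  0.0034 0.0021]
plate 10030 (271, 128, 135, 140)
stand 6259 (239, 92, 144, 157)
```

The wrist view shows the plate (271–406, 128–268), the backrest top edge from about (308,93) to (242,214), the bystanders behind it to the left, and a thin dark bar at (248,235). I'll zoom in on it and fit the stand's yaw.

```bash
python3 - <<'E'
from h import *
im=cv2.imread('pics/w1.png')[80:275,220:420];cv2.imwrite('pics/crop.png',cv2.resize(im,None,fx=3,fy=3,interpolation=2))
z=np.load('w1.npz');k=z['k'];f=dict(fx=k[0],fy=k[1],cx=k[2],cy=k[3],cam_to_world=z['M'])
for zz in (.103,):
    a,b=onz(f,(308,93),zz),onz(f,(242,214),zz);print(a,b,np.linalg.norm(a-b),np.degrees(np.arctan2(*(a-b)[1::-1])))
c=max(cv2.findContours(z['mp'].astype(np.uint8),0,1)[0],key=cv2.contourArea)[:,0]
W=np.array([onz(f,p,.054)[:2] for p in c.astype(float)]);print(cv2.minAreaRect((W*1000).astype(np.float32)))
t=cv2.imread('pics/top0.png')[120:250,235:365];cv2.imwrite('pics/tcrop.png',cv2.resize(t,None,fx=4,fy=4,interpolation=2))
E
```

```text
[0.65342855 0.19415906 0.103     ] [0.5008006  0.15549291 0.103     ] 0.15744954976611414 14.215997917190295
((579.227294921875, 73.524658203125), (159.80628967285156, 120.55885314941406), 13.608715057373047)
```

View pics/crop.png

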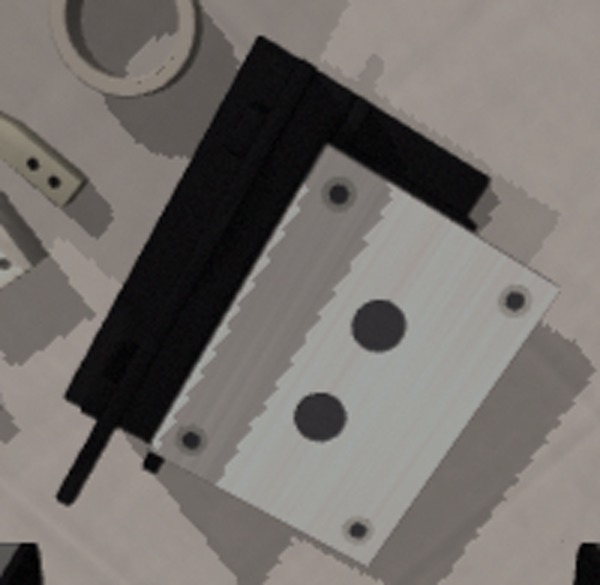

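View pics/tcrop.png

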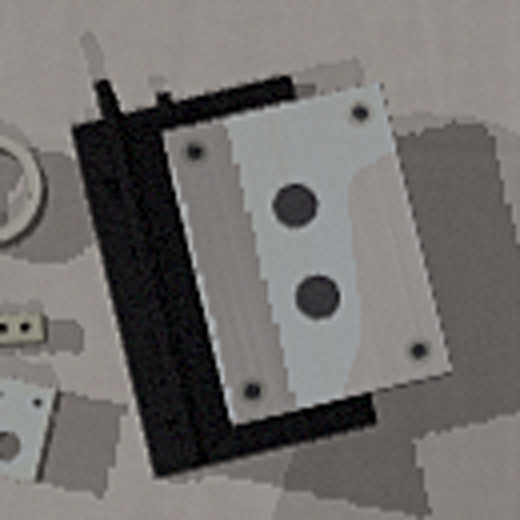

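The "bar" is only the end of the tall backrest top, shifted by perspective. Its front upper corner is at (262,140) in the top view and (246,248) in the wrist view.

```bash
python3 - <<'E'
from h import *
z=np.load('w1.npz');k=z['k'];f=dict(fx=k[0],fy=k[1],cx=k[2],cy=k[3],cam_to_world=z['M'])
t=frame('top')
a=onz(t,(262.3,140),.103);b=onz(f,(245.7,247.7),.103);m=(a+b)/2
print(a,b,np.linalg.norm(a-b),np.degrees(np.arctan2(*(a-b)[1::-1])),m)
# candidate: foot back edge z=?; slot from backrest
for yaw in [104.0,]:
    e=np.array([np.cos(np.radians(yaw)),np.sin(np.radians(yaw))]);y=np.array([-e[1],e[0]])
    for n,S in (('m-10e',m[:2]-.01*e),('net',np.array([.5646,.1381]))):
        d=np.array([.5775,.0731])-S
        print(n,S,'plate in stand',d@e,d@y)
        for fr,nm in ((t,'top'),(f,'w1')):
            pts=[(-85,80,40),(-85,-80,40),(-10,100,40),(-10,-100,40),(40,100,12),(40,-100,12),(10,100,103),(10,-100,103)]
            X=[np.r_[S+p[0]/1e3*e+p[1]/1e3*y,p[2]/1e3] for p in pts];print(nm,proj(fr,np.array(X)).round(0).astype(int).tolist())
E
```

```text
[0.65537248 0.17198318 0.103     ] [0.47014861 0.12356406 0.103     ] 0.19144788399142612 14.649789557106429 [0.56276054 0.14777362 0.103     ]
m-10e [0.56517976 0.13807067] plate in stand -0.06602129363969675 0.0037635539875606446
top [[328, 215], [310, 143], [296, 233], [274, 142], [273, 239], [253, 150], [285, 235], [262, 138]]
w1 [[318, 250], [380, 156], [267, 237], [340, 113], [240, 213], [307, 92], [243, 250], [327, 104]]
net [0.5646 0.1381] plate in stand -0.0661900146611755 0.0032081083450180297
top [[328, 216], [310, 143], [296, 233], [274, 142], [273, 239], [253, 150], [285, 235], [262, 138]]
w1 [[318, 250], [380, 157], [266, 237], [340, 113], [240, 213], [307, 92], [243, 250], [327, 105]]
```

```bash
cat >> h.py <<'E'
YAW=np.radians(104.3);e=np.array([np.cos(YAW),np.sin(YAW),0]);ys=np.array([-e[1],e[0],0]);k=np.array([0,0,1.]);S=np.array([.565,.138,0])
P=np.radians(30);zt=np.cos(P)*e-np.sin(P)*k;u=np.sin(P)*e+np.cos(P)*k;yt=-ys
rv=R.from_matrix(np.c_[np.cross(yt,zt),yt,zt]).as_rotvec()
def tcp(x,z,y=3.):  # TCP for upper tip corner of the open fingers at stand (x,y,z) mm
    return S+(x*e+y*ys+z*k)/1e3-.011*u+.013*zt
def corner():
    p=np.array(get_state()['position'])+.011*u-.013*zt-S;return np.array([p@e,p@ys,p[2]])*1e3
def B(th):
    s,c=np.sin(th),np.cos(th)
    if th>np.radians(77): return np.array([10-14*s,12.])
    t=(20-14*s)/c;return np.array([-10+t*c,40-t*s])
def C(th):
    d=np.array([-np.cos(th),np.sin(th)])
    if th<P: return B(th)+120*d+15*np.array([np.cos(P),-np.sin(P)])
    return B(th)+(105-20*(th-P)/(np.pi/2-P))*d
E
python3 - <<'E'
from h import *
for a in range(0,91,10):
    c=C(np.radians(a));q=ik(tcp(*c),rv);print(a,c.round(1),None if q is None else np.round(q,2))
for c in [(-190,150),(-160,46)]: print(np.round(ik(tcp(*c),rv),2),tcp(*c).round(3))
p=np.array(get_state()['position']);move_l(p+[-.0,-.12,.0],velocity=.2)
movep(tcp(-190,150),rv);move_l(tcp(-160,46),velocity=.12);sleep(.3)
print(get_state()['contact_force'],get_state()['clock'])
print(move_l(tcp(-100,46),velocity=.03,until_force=7),corner(),get_state()['contact_force'],get_state()['clock'])
f=frame('side');cv2.imwrite('pics/s1.png',cv2.resize(f['img'][150:320,200:400,::-1],None,fx=3,fy=3))
f=frame('wrist');cv2.imwrite('pics/w2.png',f['img'][:,:,::-1])
E
```

```text
0 [-97.   32.5] [-0.42  1.13  0.22  1.48  0.75  0.57]
10 [-97.6  50.2] [-0.42  1.11  0.22  1.5   0.75  0.57]
20 [-94.6  68. ] [-0.41  1.08  0.21  1.51  0.75  0.57]
30 [-87.9  85. ] [-0.4   1.05  0.19  1.52  0.76  0.58]
40 [-76.9  96.1] [-0.39  1.02  0.17  1.51  0.77  0.59]
50 [-63.9 104.3] [-0.38  1.    0.14  1.5   0.78  0.61]
60 [-49.6 108.6] [-0.36  0.98  0.11  1.48  0.79  0.62]
70 [-34.5 107.3] [-0.34  0.97  0.08  1.45  0.8   0.64]
80 [-19.1  99. ] [-0.32  0.97  0.05  1.4   0.82  0.66]
90 [-4. 97.] [-0.3   0.96  0.02  1.37  0.83  0.69]
[-0.52  1.1   0.48  1.82  0.68  0.48] [ 0.608 -0.041  0.134]
[-0.48  1.18  0.38  1.63  0.7   0.51] [ 0.6   -0.012  0.03 ]
[ 1.06942449 -0.55528999  0.56729364] 9.1
True [-107.06000874    2.81810001   45.90479724] [ 1.10977462 -2.438891    2.03669513] 10.6833
```

View pics/w2.png

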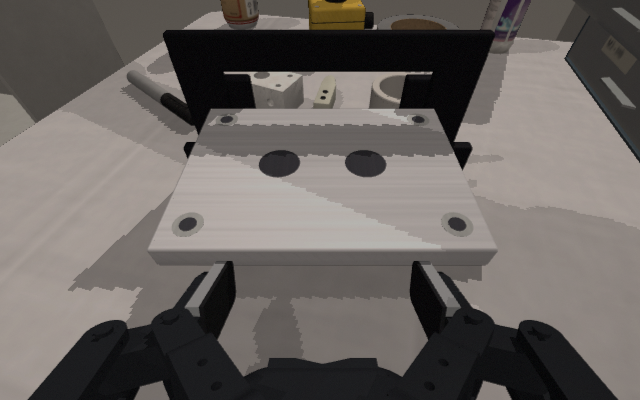

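View pics/s1.png

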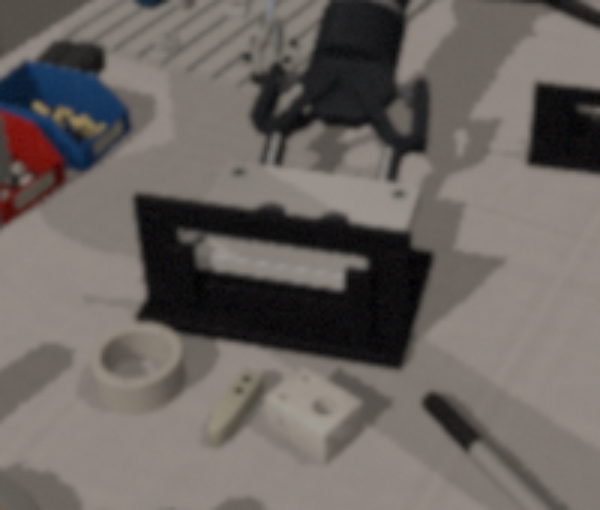

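The plate is square and touching the backrest, with both fingertips level at its near edge. Next I'll go under the edge and lift in small steps.

```bash
python3 - <<'E'
from h import *
dx=3
move_l(tcp(-128,46),velocity=.1);move_l(tcp(-128,28.5),velocity=.08);sleep(.2);f0=np.array(get_state()['contact_force'])
print('in',move_l(tcp(-97+dx,28.5),velocity=.08,until_force=8),corner().round(1))
for a in range(0,71,5):
    c=C(np.radians(a));m=move_l(tcp(c[0]+dx,c[1]),velocity=.05,until_force=15)
    s=get_state();print(a,m,corner().round(1),(np.array(s['contact_force'])-f0).round(1),round(s['clock'],1))
    if m: break
f=frame('wrist');cv2.imwrite('pics/w3.png',f['img'][:,:,::-1])
f=frame('side');cv2.imwrite('pics/s3.png',cv2.resize(f['img'][150:320,200:400,::-1],None,fx=3,fy=3))
E
```

```text
in False [-94.    2.9  28.7]
0 False [-94.7   2.8  32.6] [ 1.4  0.2 -0.2] 12.5
5 False [-95.2   2.9  41.7] [ 1.2 -1.8 -1.9] 12.9
10 False [-94.7   2.9  50.7] [ 1.6 -2.  -1.4] 13.2
15 False [-93.4   2.9  59.6] [ 1.1 -1.9 -0.9] 13.5
20 False [-91.4   2.9  68.4] [ 1.1 -0.8 -1.6] 13.8
25 False [-88.6   2.9  77.1] [ 1.  -0.1 -0.9] 14.2
30 False [-84.8   2.9  85.4] [ 1.3 -0.6 -0.9] 14.5
35 False [-79.4   3.   91.2] [ 0.5 -0.8 -0.6] 14.8
40 False [-73.5   3.   96.4] [ 0.5 -1.4 -1.9] 15.1
45 False [-67.2   3.  100.9] [ 0.9 -0.2 -1.2] 15.4
50 False [-60.5   3.  104.5] [ 1.6  0.5 -1.1] 15.7
55 False [-53.5   3.  107.2] [ 1.7  0.8 -1.1] 16.0
60 False [-46.3   3.  108.7] [ 1.8 -0.3 -1.2] 16.3
65 False [-38.7   3.1 108.9] [ 2.8  0.1 -1.1] 16.6
70 False [-31.    3.2 107.2] [ 1.4 -0.4 -1.5] 16.9
```

View pics/s3.png

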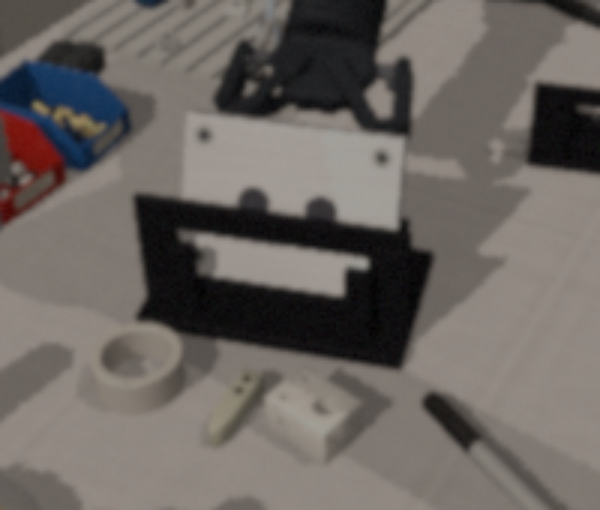

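The plate is tipped to about 70°, standing above the backrest with its lower edge in the slot. Forces were only a few N. I'll carry on to upright.

```bash
python3 - <<'E'
from h import *
dx=3;f0=np.array(get_state()['contact_force'])
for a in [74,78,82,85,88,90]:
    c=C(np.radians(a));m=move_l(tcp(c[0]+dx,c[1]),velocity=.03,until_force=8)
    s=get_state();print(a,m,corner().round(1),(np.array(s['contact_force'])-f0).round(1),round(s['clock'],1))
    if m: break
sleep(.3)
f=frame('side');cv2.imwrite('pics/s4.png',cv2.resize(f['img'][150:320,200:400,::-1],None,fx=3,fy=3))
top=frame('top')
for c,fr in (('side',f),('top',top)):
    for n in ('plate_center',): print(c,[(np.round(d['centre'],1),round(d['score'],2)) for d in tip_of(c,n)][:2],proj(fr,S+.003*e+.003*ys+.072*k))
E
```

```text
74 False [-25.1   3.1 103.9] [-0.5 -0.6  0.4] 17.4
78 False [-18.9   3.2  98.8] [0.5 0.7 0.3] 17.9
82 False [-12.8   3.   98.9] [0.2 1.  0.1] 18.2
85 False [-8.2  3.1 98.3] [1.  0.5 1. ] 18.5
88 False [-3.6  3.2 97.6] [-0.2  1.5  0.2] 18.8
90 False [-1.1  2.9 97.1] [ 2.2 -1.1  0.9] 19.1
side [(array([293.5, 229.6]), 0.81)] [[293.88740968 229.24403667]]
top [(array([281.8, 192.2]), 0.87)] [[278.34614677 188.34667618]]
```

View pics/s4.png

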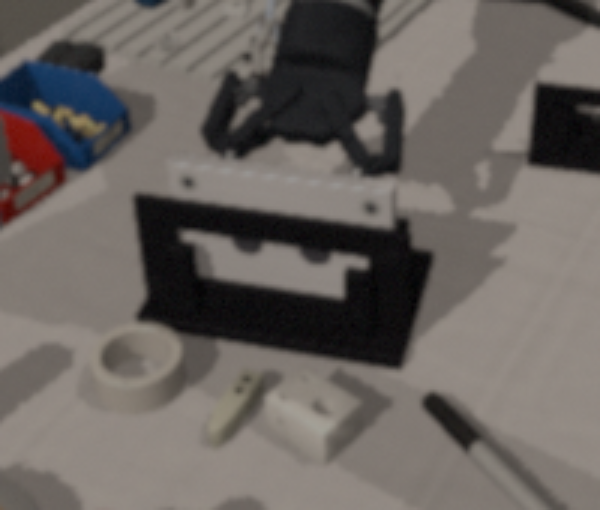

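The plate has dropped in and its centre projects as expected in the side view. I'll press lightly to seat it, back away and verify.

```bash
python3 - <<'E'
from h import *
print(move_l(tcp(6,95),velocity=.02,until_force=5),corner().round(1),get_state()['contact_force'])
sleep(.3)
c=corner();move_l(tcp(c[0]-20,c[2]),velocity=.03);move_l(tcp(-110,120),velocity=.1);sleep(.5)
f=frame('side');t=frame('top');w=frame('wrist')
cv2.imwrite('pics/w5.png',w['img'][:,:,::-1])
ps=[]
for c,fr in (('side',f),('top',t),('wrist',w)):
    d=tip_of(c,'plate_center');print(c,[(np.round(x['centre'],1),round(x['score'],2)) for x in d][:2]);
    if d: ps.append(ray(fr,d[0]['centre']))
X,r=tri(ps);v=X-S;print('centre in slot frame',v@e,v@ys,v[2]-.012,np.round(r,4))
# where the four top corners of a seated upright plate should appear
for a in (80,84,90):
    th=np.radians(a);b=B(th);d=np.array([-np.cos(th),np.sin(th)]);n=np.array([np.sin(th),np.cos(th)])
    q=[b+120*d,b+120*d+14*n];pts=[S+(x*e+(y+3)*ys+z*k)/1e3 for x,z in q for y in(-80,80)]
    print(a,'top',proj(t,np.array(pts)).round(1).tolist(),'wrist',proj(w,np.array(pts)).round(0).tolist())
cv2.imwrite('pics/t5.png',cv2.resize(t['img'][120:250,235:365,::-1],None,fx=4,fy=4,interpolation=2))
print(get_state()['clock'])
E
```

```text
True [-1.1  2.8 96.8] [-0.11058144 -1.935652    2.04952214]
side [(array([294.4, 229.1]), 0.58)]
top [(array([280.1, 191. ]), 0.74)]
wrist [(array([319.1, 169.1]), 0.6)]
centre in slot frame 0.002682133018829767 0.006370308550902966 0.061766963500943586 [0.0023 0.0036 0.0016]
80 top [[281.0, 142.2], [300.5, 221.6], [274.0, 143.5], [293.5, 223.3]] wrist [[447.0, 133.0], [196.0, 133.0], [443.0, 118.0], [201.0, 118.0]]
84 top [[276.9, 143.0], [296.3, 222.6], [269.8, 144.5], [289.3, 224.3]] wrist [[444.0, 124.0], [199.0, 124.0], [440.0, 111.0], [204.0, 111.0]]
90 top [[270.6, 144.4], [290.0, 224.1], [263.6, 146.1], [282.9, 225.9]] wrist [[440.0, 113.0], [204.0, 113.0], [435.0, 102.0], [209.0, 102.0]]
22.75
```

View pics/t5.png

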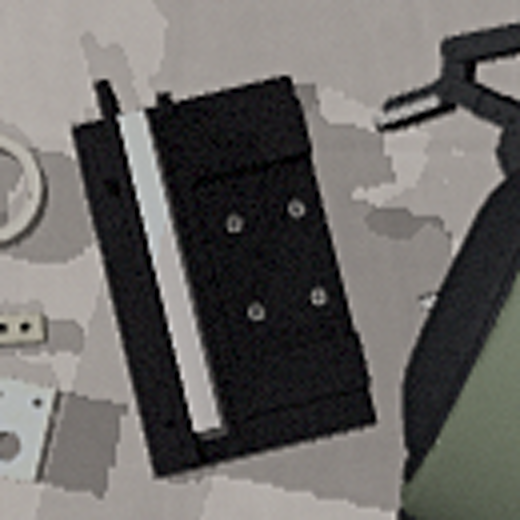

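View pics/w5.png

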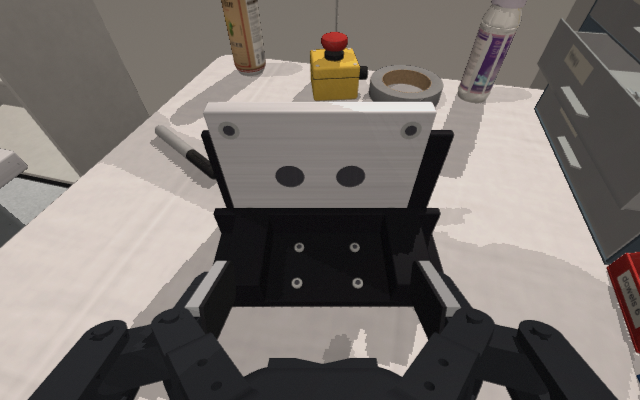

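The plate's top edge matches the upright model in both views: about (264–272,148) to (290,227) in the top view, rows 103–112 in the wrist view. The fingers are clear of everything.

```bash
python3 -c "
from cell import *
print(sign_off())"
```

```text
the job is handed in; nothing more can be done
None
```

The cover plate stands upright and square in the slot against the backrest, free of the robot with the loose things apparently undisturbed, and the job was handed in at about 23 s; no verdict was returned.

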